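Pack and lock the sample transport drum

TASK

Take the spent cold pack out of the transport drum and lay it in the grey tray, then pack every freezer box on the bench into the drum, lying on its floor, none on top of another. Then fit the lid with its lugs in the orange-marked gaps, turn it a quarter turn clockwise until it clicks locked, and only then swing the red latch down until it lies in its catch on the lid. Leave the bottle, the tip rack and the pipette where they are.

Things in the scene. Friction and masses are not known exactly. Their poses are not given: they have to be found in the camera images.
- drum: White open-topped transport drum, fixed to the bench: inner radius 88 mm, outer 93 mm, inner floor 8 mm and rim 72 mm above the bench, round grey foot of radius 122 mm. Origin: centre of its underside, z up. Two aluminium flanges (50 to 57 mm up, outer radius 100 mm) run round its +x and -x sides, 67 deg either way; the gaps, marked orange, face +y and -y. The red latch stands on its -x side.
- drum_rim (a point): Centre of the drum's mouth, 72 mm above the bench; axes as the drum's. Under each flange a fixed stop ends the lid's turn a quarter turn clockwise (from above) from the gaps; a brass spring plunger just before it gives way when the lid is turned with 0.3 to 0.5 N m (rim friction included) and clicks up behind the lid's lug.
- lid: Loose blue round lid, radius 108 mm, 0.4 kg, top of its plate 38 mm above its origin. Origin: centre of its underside, z up. It goes on with lid x along drum y, either way round, within about 9 deg, and sinks until its plate rests on the rim, origin 40 mm above the bench, with 4 mm of sideways play. Turned 90 deg clockwise from above it clicks and its x then lies along drum x.
- lid_handle (a point): Centre of the lid's upright orange grip bar, 55 mm above the lid's origin; axes as the lid's. The bar is 84 mm long (lid x), 16 mm wide and 34 mm high (38 to 72 mm above the origin).
- lid_lug (a point): Centre of the underside of one of the lid's two aluminium lugs, at its +x end (the other is at -x), 103 mm from the lid's axis: 44 mm wide, 8 mm high, radius 97 to 109 mm, below a skirt of inner radius 104 mm. The lid stands on its lugs.
- lid_catch (a point): Catch for the latch arm at the lid's +x end (another at -x), on the plate's top, 73 mm from the lid's axis: two dark cheeks 12 mm high, 26 mm apart, at radius 62 to 84 mm.
- latch (a joint): Hinge angle of the red latch arm (rad): 0 = closed, lying level on the lid between the cheeks of its catch; it grows as the arm swings up and out, about 1.57 upright, 1.9 at its stop. The stiff hinge (0.05 N m) stays where it is left.
- latch_tip (a point): On the outer face (the top when closed) of the red latch arm near its free end, 56 mm from the hinge axis. The arm is 62 mm long, 16 mm wide, 10 mm thick. Its z axis points out of that face; its x axis points along the arm from the hinge to the free end.
- latch_hinge (a point): On the latch's hinge axis, 124 mm from the drum's axis on the drum's -x side, 86.5 mm above the bench. The axis runs along the drum's y, between two steel posts (radius 114 to 134 mm, 30 mm wide over both, 92 mm high).
- pack_center (a point): Centre of the spent cold pack, a light-blue hard plastic brick 90 x 46 x 26 mm (its x, y, z), 0.13 kg, lying in the drum at the start.
- tray: Grey open tray fixed to the bench, 170 (its x) x 120 (its y) mm outside, walls 4 mm thick and 25 mm high, floor 4 mm thick; for the spent cold pack. Origin: centre of its underside, z up.
- box_a_center (a point): Centre of a sealed freezer box with a white body and a yellow lid, 56 x 36 x 34 mm (its x, y, z), 0.07 kg; may be absent.
- box_b_center (a point): Centre of a sealed freezer box with a white body and a green lid, 56 x 36 x 34 mm (its x, y, z), 0.07 kg; may be absent.
- box_c_center (a point): Centre of a sealed freezer box with a white body and a red lid, 56 x 36 x 34 mm (its x, y, z), 0.07 kg; may be absent.
- box_d_center (a point): Centre of a sealed freezer box with a white body and a purple lid, 56 x 36 x 34 mm (its x, y, z), 0.07 kg; may be absent.
- spray: Bystander: white bottle with red cap, 68 mm across, 170 mm high. Origin: centre of its underside.
- tip_rack: Bystander: dark red rack of pipette tips, 90 x 70 x 53 mm. Origin: centre of its underside.
- pipette: Bystander: black and yellow multichannel pipette lying flat, 205 mm long (along its x, about -115 to 90 mm), 90 mm wide, 22 mm high. Origin: on the bench under it.

How it is judged:
By the outcome, as a careful person would: the job done as asked, in the order asked, and still so for the second after the job is handed in, with the robot touching nothing.
Of box_a, box_b, box_c, box_d only 2 to 4 are there at a start; the rules pass over those that are not, and their reading is None.
At some moment in a run one of box_a, box_b, box_c, box_d may be knocked a few centimetres aside while the robot is not near it.
Once in a run the grip may slacken for a moment while it holds something.
It also fails if it takes over 210 s, if anything falls off the work surface, if the arm or the gripper's body presses on something with over 40 N, if the wrist force passes 120 N, or if a joint passes its speed limit or range.

ROBOT

A 7-joint arm with a two-finger parallel gripper is mounted at the origin on the work surface. World frame = base frame: x ahead of the robot, y to its left, z up, the work surface at z = 0. Lengths are in mm, angles in degrees, forces in N, time in s.
With the tool pointing down it reaches from about 425 to 1025 mm from the base axis. Payload 9.4 kg.
Tool frame: the origin (TCP) lies between the finger pads; the fingertips stand 22 mm ahead of it and the grasp point (between the pads) lies 3 mm ahead of it; z points along the fingers, y is the line along which they close (so a half turn about z gives the same grasp; the last joint's range is limited). The gripper opens to 93 mm and grips with 3 to 60 N. Pads are 15 mm wide; open, the fingers measure 128 mm over their backs; the gripper's body (75 mm by 188 mm) begins 65 mm behind the grasp point.
Start: joints at [-75.785, 34.337, -0.143, 91.639, 0.103, 54.024, -4.572], TCP at [231.365, 687.091, 240.618] pointing down, gripper open.
Joint ranges: [-147.43, 147.43], [-19.82, 112.94], [-74.19, 73.91], [6.32, 146.72], [-59.91, 239.91], [6.04, 106.73], [-150.56, 150.56]. Speed limits (degrees/s): [127.2, 127.2, 172.46, 172.46, 180, 180, 180].

INTERFACE

Orientations are given as [roll, pitch, yaw] about the fixed x, y, z axes, in that order (R = Rz(yaw) Ry(pitch) Rx(roll)).
In Python, from cell import read_state, get_image, finish_job gives the robot as it stands. The module is installed in compiled form; this text tells all that it offers.
- The arm moves only by the tool jog_arm, never from a script. Its argument "plan" is a list of rows, each a list of 3 entries, a list of its own where there are three numbers: the shift along the tool's x, y, z in cm, then the turn, a rotation vector about the tool's x, y, z in degrees, then the closure, from -1 (fully open) to 1 (shut). A call has 1 to 20 rows; each row is the pose to reach, as a shift and turn from the pose commanded when the call began, along the tool's axes at that moment; what a row does not reach only later rows make up. A row lasts 1/12 s, in which the tool goes at most 41.7 mm and 7.16 degrees, less where a joint would pass 70% of its speed; a pose out of reach is approached as far as the arm can. A call with a gripper value outside its range is refused whole. The fingers move at their own pace and stop on an object; "grip_force" is the grip in N (left out, the last holds). Time passes only in rows, so rows that repeat a pose let the fingers close. It gives the time, the measured TCP pose, the force, the opening and the grip force at its end, in the units of the state.
- read_state(): the state, without advancing time (a new reading comes with each control period).
- get_image(name): name is "scene" or "top"; returns a dict with "img" (480x640x3 uint8, red, green, blue), "fx", "fy", "cx", "cy" (pixels), "distortion" ([k1, k2, p1, p2, k3] as OpenCV has them; the pictures are not rectified), "world_from_camera" (4x4, takes a point from camera to world coordinates). Camera axes: x right, y down, z forward; pixel columns grow to the right and rows downward; lengths in mm; the calibration is good to about 2 mm. A picture is of the moment at which its call begins. There is no depth.
- finish_job(): hands the job in; it is judged then, once.
The state is a dict: "time_s": time; "joint_positions": joint angles; "qd": joint speeds; "tau": joint torques, N m; "tcp_pos": TCP position; "orientation": TCP orientation; "force": force on the tool from outside, world axes, zero at the start; "ft_torque": the same for the moment, N m; "opening": finger opening in mm; "grasp_force": force on a finger pad.
Only numpy, scipy, OpenCV 4.12 (cv2) and the standard library are available. Lean on these libraries where they do the work, as an engineer would, in place of code of your own. Each camera call takes 0.05 s, during which the arm holds its last target. There are 200 camera calls.

## Working session

There is one attempt and no reset: what is moved stays moved. The work goes in short steps, Python scripts to look and compute and a tool call to move; the robot and the scene stay as the last step left them, time stands still between calls to the robot, and variables do not carry over. Pictures are saved under pics/ and viewed, at most 14 in all, crops included, and the job is handed in when it is done.

Besides the shell and the picture viewer there is one more tool, called after "Request:" in YAML: its name, and indented under it one key for each argument. jog_arm: Moves the arm, as the interface text tells. Its arguments: {"type":"object","properties":{"plan":{"type":"array"},"grip_force":{"type":"number"}},"required":["plan"]}

```bash
mkdir -p pics
python3 - <<'E'
from cell import *
import cv2
print(read_state())
for n in("scene","top"):
    d=get_image(n); cv2.imwrite(f"pics/{n}0.png",d["img"][:,:,::-1]); print({k:v for k,v in d.items() if k!="img"})
E
```

```text
{'time_s': 0.0, 'joint_positions': array([-75.78611261,  34.3840087 ,  -0.14777796,  91.67942804,
         0.103481  ,  54.02511973,  -4.57068595]), 'qd': array([-0.02765063,  0.06529663, -0.0487372 ,  0.04030242, -0.11572228,
        0.03032566, -0.07885389]), 'tau': array([ 2.49237266e-03, -7.65073872e+01,  1.49707820e+00, -2.52352273e+01,
       -5.26110828e-02,  1.69160776e-02,  1.80205093e-04]), 'tcp_pos': array([231.19769568, 686.67294676, 239.77520932]), 'orientation': array([-1.79911873e+02,  7.24078848e-03,  1.61398306e+02]), 'force': array([-0.41537605, -0.08321437,  0.31726028]), 'ft_torque': array([-0.01519502, -0.01973693,  0.00787579]), 'grasp_force': 0.0, 'opening': 92.9272398515564}
{'fx': 465.14061577125307, 'fy': 465.14061577125307, 'cx': 324.02002806616633, 'cy': 238.090356325055, 'distortion': array([-0.10576957,  0.        ,  0.        ,  0.        ,  0.        ]), 'world_from_camera': array([[-4.59376094e-01,  6.75222948e-01, -5.77102743e-01,
         1.07101867e+03],
       [ 8.88056173e-01,  3.35850755e-01, -3.13943473e-01,
         3.41424713e+02],
       [-1.81614454e-02, -6.56717779e-01, -7.53917715e-01,
         8.00337430e+02],
       [ 0.00000000e+00,  0.00000000e+00,  0.00000000e+00,
         1.00000000e+00]])}
{'fx': 544.2087073017291, 'fy': 544.2087073017291, 'cx': 319.8734390839597, 'cy': 240.71780585392816, 'distortion': array([-0.05273886,  0.        ,  0.        ,  0.        ,  0.        ]), 'world_from_camera': array([[-2.78621050e-03, -9.93108946e-01,  1.17161676e-01,
         3.67293341e+02],
       [-9.99938883e-01,  4.02037784e-03,  1.02988710e-02,
         1.05382671e+01],
       [-1.06989352e-02, -1.17125821e-01, -9.93059452e-01,
         1.52502241e+03],
       [ 0.00000000e+00,  0.00000000e+00,  0.00000000e+00,
         1.00000000e+00]])}
```

View pics/top0.png

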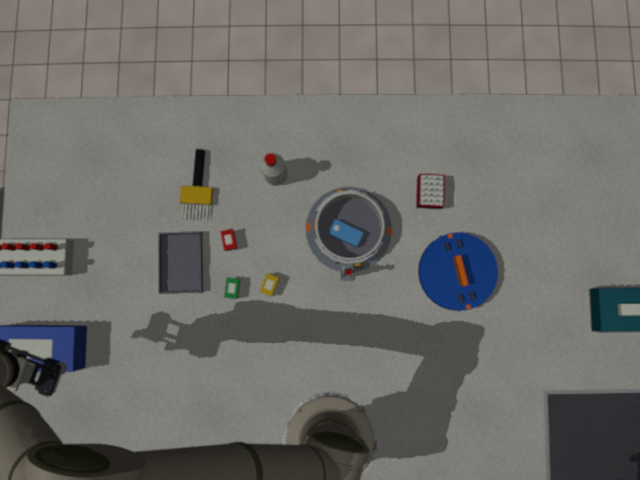

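View pics/scene0.png

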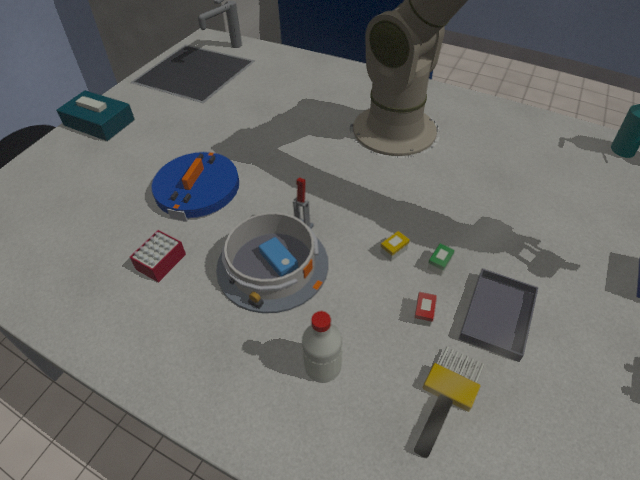

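The top view shows the drum at (350,226) holding the blue pack at (348,233), with the red latch at (347,271) and the lid at (458,271). The boxes are red (229,240), green (232,288) and yellow (269,284). The tray is at (182,263).

```bash
cat > h.py <<'E'
import numpy as np, cv2
from cell import *
def ray(d,px):
    K=np.array([[d["fx"],0,d["cx"]],[0,d["fy"],d["cy"]],[0,0,1]])
    u=cv2.undistortPoints(np.array(px,float).reshape(-1,1,2),K,d["distortion"]).reshape(-1,2)
    T=d["world_from_camera"]; return T[:3,3],np.c_[u,np.ones(len(u))]@T[:3,:3].T
def plane(d,px,z):
    o,v=ray(d,px); return (o+v*((z-o[2])/v[:,2])[:,None])[:,:2]
def proj(d,P):
    T=np.linalg.inv(d["world_from_camera"]);K=np.array([[d["fx"],0,d["cx"]],[0,d["fy"],d["cy"]],[0,0,1]])
    return cv2.projectPoints(np.array(P,float).reshape(-1,1,3),cv2.Rodrigues(T[:3,:3])[0],T[:3,3],K,d["distortion"])[0].reshape(-1,2)
def seg(d,lo,hi,roi=None):
    h=cv2.cvtColor(d["img"],cv2.COLOR_RGB2HSV)
    m=cv2.inRange(h,np.array(lo),np.array(hi))
    if roi: 
        k=np.zeros_like(m);x0,y0,x1,y1=roi;k[y0:y1,x0:x1]=1;m=m*k
    return m
def blobs(d,lo,hi,z,roi=None,amin=6):
    m=seg(d,lo,hi,roi);n,l,s,c=cv2.connectedComponentsWithStats(m);o=[]
    for i in range(1,n):
        if s[i,4]<amin: continue
        ys,xs=np.where(l==i);w=plane(d,np.c_[xs,ys],z).astype(np.float32)
        (cx,cy),(a,b),t=cv2.minAreaRect(w)
        if a<b: a,b,t=b,a,t+90
        C=np.cov(w.T) if len(w)>2 else np.eye(2); e,V=np.linalg.eigh(C); 
        o.append(dict(n=int(s[i,4]),px=c[i].round(1).tolist(),mean=w.mean(0).round(1).tolist(),rect=[round(float(q),1) for q in(cx,cy,a,b,t%180)],pca=round(float(np.degrees(np.arctan2(V[1,1],V[0,1]))%180),1)))
    return sorted(o,key=lambda q:-q["n"])
E
python3 - <<'E'
from h import *
d=get_image("top")
R=dict(red=([0,150,90],[4,255,255],34,(215,225,245,255)),green=([45,90,50],[80,255,255],34,(215,270,250,305)),yellow=([20,100,90],[33,255,255],34,(255,270,285,300)),
 pack=([95,90,110],[112,255,255],34,(320,210,380,255)),lid=([100,180,30],[125,255,255],38,(410,225,505,320)),
 bar=([3,170,110],[18,255,255],72,(445,245,475,295)),lugmarks=([3,120,90],[18,255,255],40,(410,225,505,320)),
 gaps=([5,100,90],[20,255,255],57,(300,180,400,275)),latch=([0,140,70],[8,255,255],140,(335,255,365,285)))
for k,v in R.items():
    print(k); [print("  ",b) for b in blobs(d,*v)[:5]]
cv2.imwrite("pics/t1.png",cv2.resize(d["img"][175:320,215:505,::-1],None,fx=2.7,fy=2.7,interpolation=cv2.INTER_CUBIC))
E
```

```text
red
   {'n': 143, 'px': [228.5, 239.5], 'mean': [547.7000122070312, 279.1000061035156], 'rect': [548.4, 279.4, 52.9, 33.2, 12.3], 'pca': 12.0}
green
   {'n': 172, 'px': [231.9, 287.9], 'mean': [414.1000061035156, 267.5], 'rect': [414.2, 268.2, 53.1, 35.6, 173.6], 'pca': 172.7}
yellow
   {'n': 201, 'px': [269.0, 284.3], 'mean': [423.6000061035156, 165.60000610351562], 'rect': [424.0, 165.8, 55.6, 35.8, 158.5], 'pca': 156.6}
pack
   {'n': 440, 'px': [346.4, 232.8], 'mean': [564.7999877929688, -47.29999923706055], 'rect': [566.4, -45.0, 85.3, 42.3, 63.0], 'pca': 63.6}
lid
   {'n': 4074, 'px': [457.6, 271.4], 'mean': [456.79998779296875, -350.70001220703125], 'rect': [457.7, -351.1, 212.5, 204.1, 102.4], 'pca': 103.1}
bar
   {'n': 181, 'px': [461.1, 270.3], 'mean': [457.5, -351.70001220703125], 'rect': [457.5, -351.8, 79.4, 15.8, 12.4], 'pca': 12.2}
lugmarks
   {'n': 230, 'px': [460.6, 270.4], 'mean': [459.20001220703125, -358.3999938964844], 'rect': [459.2, -358.4, 82.4, 20.9, 12.9], 'pca': 12.9}
   {'n': 14, 'px': [449.5, 235.3], 'mean': [556.0999755859375, -330.8999938964844], 'rect':
[... 196 characters left out ...]
 {'n': 36, 'px': [307.9, 226.5], 'mean': [579.5999755859375, 58.29999923706055], 'rect': [579.7, 58.0, 19.3, 10.9, 180.0], 'pca': 173.8}
   {'n': 18, 'px': [389.0, 230.5], 'mean': [567.7000122070312, -162.39999389648438], 'rect': [567.7, -162.4, 13.8, 5.4, 179.0], 'pca': 178.7}
   {'n': 17, 'px': [357.0, 264.0], 'mean': [476.70001220703125, -74.4000015258789], 'rect': [476.7, -74.4, 16.2, 5.4, 89.8], 'pca': 89.9}
   {'n': 11, 'px': [338.7, 189.5], 'mean': [681.7999877929688, -26.399999618530273], 'rect': [682.0, -25.8, 13.7, 2.8, 89.7], 'pca': 92.9}
latch
   {'n': 26, 'px': [348.3, 271.7], 'mean': [451.1000061035156, -47.29999923706055], 'rect': [450.2, -46.5, 15.3, 10.2, 89.8], 'pca': 89.9}
```

View pics/t1.png

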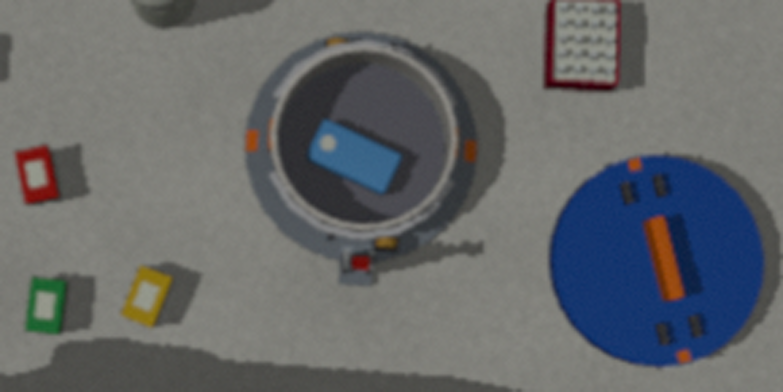

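```bash
cat >> h.py <<'E'
from scipy.optimize import minimize
def rimfit(d,c0):
    # centre by maximising brightness of ring r=90.5 at z=72 minus just inside (r=82)
    g=cv2.cvtColor(d["img"],cv2.COLOR_RGB2GRAY).astype(np.float32);a=np.radians(np.arange(0,360,3))
    def s(c,r): 
        p=proj(d,np.c_[c[0]+r*np.cos(a),c[1]+r*np.sin(a),np.full(len(a),72.)]).astype(np.float32)
        return cv2.remap(g,p[:,:1],p[:,1:],cv2.INTER_LINEAR).mean()
    return minimize(lambda c:-(2*s(c,90.5)-s(c,82)-s(c,97)),c0,method="Nelder-Mead",options=dict(initial_simplex=np.array(c0)+[[0,0],[8,0],[0,8]])).x
E
python3 - <<'E'
from h import *
d=get_image("top")
fm=plane(d,[(308,226.9),(389,230.5)],8); v=fm[0]-fm[1]
for roi in((300,215,312,240),(383,220,395,240)): print(blobs(d,[5,100,60],[20,255,255],8,roi,3)[:1])
print(fm,np.linalg.norm(v),fm.mean(0),np.degrees(np.arctan2(*v[::-1])))
print("rim top",rimfit(d,fm.mean(0)))
print("hinge",plane(d,[(348.3,274)],90))
s=get_image("scene"); print("rim scene",rimfit(s,fm.mean(0)))
print("lid/bar scene",blobs(s,[3,170,110],[18,255,255],72,(175,155,210,192))[:1])
for n,c in dict(red=([0,150,90],[4,255,255],34,(405,285,445,315)),green=([45,90,50],[80,255,255],34,(425,240,460,268)),yellow=([20,100,90],[33,255,255],34,(380,230,415,252))).items(): print(n,blobs(s,*c)[:1])
print("latch",blobs(s,[0,140,70],[8,255,255],140,(290,170,315,205))[:1])
# latch tip from the two views by triangulation of red blob top
E
```

```text
[{'n': 36, 'px': [307.9, 226.5], 'mean': [586.7000122070312, 59.900001525878906], 'rect': [586.7, 59.6, 19.9, 11.3, 180.0], 'pca': 173.8}]
[{'n': 36, 'px': [388.8, 230.4], 'mean': [574.7000122070312, -167.60000610351562], 'rect': [574.4, -168.2, 20.0, 11.3, 179.0], 'pca': 174.2}]
[[ 585.59276548   59.60296188]
 [ 574.41584896 -168.19517205]] 228.0721668317303 [580.00430722 -54.29610509] 87.1910349406178
rim top [581.37695044 -53.41217114]
hinge [[447.96408752 -49.26171618]]
rim scene [578.90154331 -56.0264382 ]
lid/bar scene [{'n': 300, 'px': [193.0, 172.0], 'mean': [466.0, -343.20001220703125], 'rect': [467.2, -342.8, 108.0, 34.5, 13.8], 'pca': 22.6}]
red [{'n': 136, 'px': [427.5, 308.1], 'mean': [554.5999755859375, 284.29998779296875], 'rect': [549.3, 278.8, 50.3, 32.5, 12.4], 'pca': 164.7}]
green [{'n': 223, 'px': [441.3, 255.1], 'mean': [416.1000061035156, 266.8999938964844], 'rect': [415.5, 267.2, 56.6, 35.0, 173.1], 'pca': 171.8}]
yellow [{'n': 276, 'px': [395.7, 241.9], 'mean': [424.79998779296875, 166.60000610351562], 'rect': [424.3, 166.0, 56.7, 40.3, 158.4], 'pca': 156.8}]
latch [{'n': 62, 'px': [301.9, 186.0], 'mean': [457.3999938964844, -41.70000076293945], 'rect': [464.8, -35.7, 71.4, 14.5, 38.6], 'pca': 34.2}]
```

```bash
cat >> h.py <<'E'
from scipy.spatial.transform import Rotation as Ro
def go(wps,s=None):
    "wps: (x,y,z,yaw) tool-down targets; prints tool shift cm, rotvec deg, rows needed between waypoints; yaw taken mod 180"
    s=s or read_state(); R=Ro.from_euler("xyz",s["orientation"],degrees=True); p0=s["tcp_pos"]; pp=p0; Rp=R
    print("at",p0.round(1),s["orientation"].round(1),"t",round(s["time_s"],1),"open",round(s["opening"],1),"F",s["force"].round(1),"j7",s["joint_positions"][6].round(0))
    for w in wps:
        T=Ro.from_euler("xyz",[180,0,w[3]],degrees=True); p=np.array(w[:3],float)
        rv=(R.inv()*T).as_rotvec(degrees=True); step=np.degrees((Rp.inv()*T).magnitude())
        print((R.inv().apply(p-p0)/10).round(2).tolist(),rv.round(1).tolist(),"rows",int(np.ceil(max(np.linalg.norm(p-pp)/41.7,step/7.16))))
        pp,Rp=p,T
E
python3 - <<'E'
from h import *
d=get_image("top")
t=plane(d,[(160,233),(202,232),(203,292),(160,293)],25);print(t.round(0),t.mean(0))
c=np.array([565,-46])+12*np.array([.45,.89])
go([(*c,150,63),(*c,33,63)])
E
```

```text
[[568. 474.]
 [570. 355.]
 [403. 349.]
 [400. 469.]] [485.36440514 411.8423859 ]
at [231.3 686.9 240.3] [-180.     0.   161.4] t 0.3 open 92.7 F [ 0.3 -0.1 -0.5] j7 -5.0
[-55.18, -57.62, 9.07] [-0.0, 0.0, 98.4] rows 20
[-55.18, -57.62, 20.77] [-0.0, 0.0, 98.4] rows 3
```

Request:
jog_arm:
  plan:
    - [[-55.18, -57.62, 7], [0, 0, 98.4], -0.42]
    - [[-55.18, -57.62, 7], [0, 0, 98.4], -0.42]
    - [[-55.18, -57.62, 7], [0, 0, 98.4], -0.42]
    - [[-55.18, -57.62, 7], [0, 0, 98.4], -0.42]
    - [[-55.18, -57.62, 7], [0, 0, 98.4], -0.42]
    - [[-55.18, -57.62, 7], [0, 0, 98.4], -0.42]
    - [[-55.18, -57.62, 7], [0, 0, 98.4], -0.42]
    - [[-55.18, -57.62, 7], [0, 0, 98.4], -0.42]
    - [[-55.18, -57.62, 7], [0, 0, 98.4], -0.42]
    - [[-55.18, -57.62, 7], [0, 0, 98.4], -0.42]
    - [[-55.18, -57.62, 7], [0, 0, 98.4], -0.42]
    - [[-55.18, -57.62, 7], [0, 0, 98.4], -0.42]
    - [[-55.18, -57.62, 7], [0, 0, 98.4], -0.42]
    - [[-55.18, -57.62, 7], [0, 0, 98.4], -0.42]
    - [[-55.18, -57.62, 7], [0, 0, 98.4], -0.42]
    - [[-55.18, -57.62, 7], [0, 0, 98.4], -0.42]
    - [[-55.18, -57.62, 7], [0, 0, 98.4], -0.42]
    - [[-55.18, -57.62, 7], [0, 0, 98.4], -0.42]
    - [[-55.18, -57.62, 7], [0, 0, 98.4], -0.42]
    - [[-55.18, -57.62, 7], [0, 0, 98.4], -0.42]
  grip_force: 25

```text
time_s: 1.97
tcp_pos: [572.7, -42.4, 170.8]
orientation: [179.8, 0.1, 62.6]
force: [0.8, 0.5, -0.3]
opening: 66.0
grasp_force: 0.0
```

Run:
```python
from h import *
d=get_image("top")
print("purple",blobs(d,[125,60,30],[160,255,255],34)[:3]); cv2.imwrite("pics/t2.png",cv2.resize(d["img"][140:,:330,::-1],None,fx=1.7,fy=1.7))
c=np.array([565,-46])+12*np.array([.45,.89])
go([(*c,100,63),(*c,33,63)])
```

```text
purple [{'n': 6, 'px': [462.5, 285.8], 'mean': [417.3999938964844, -363.79998779296875], 'rect': [417.2, -363.6, 13.9, 2.2, 78.4], 'pca': 81.4}]
at [572.2 -41.2 170.7] [1.798e+02 1.000e-01 6.260e+01] t 2.0 open 66.4 F [0.9 0.  0.4] j7 -9.0
[0.45, -0.45, 7.07] [0.2, 0.1, -0.4] rows 2
[0.46, -0.47, 13.77] [0.2, 0.1, -0.4] rows 2
```

View pics/t2.png

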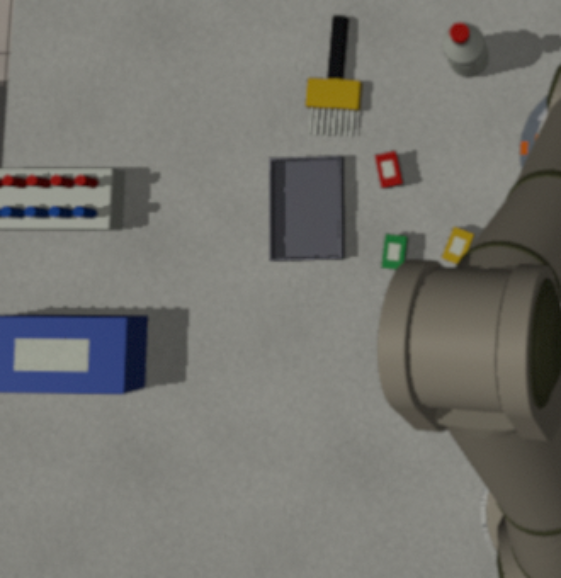

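The left bench is clear behind the arm: the tray is at (308,208) in the crop and there is no purple box, so three boxes need packing.

Request:
jog_arm:
  plan:
    - [[0, 0, 3], [0, 0, 0], -0.42]
    - [[0, 0, 6], [0, 0, 0], -0.42]
    - [[0, 0, 9], [0, 0, 0], -0.42]
    - [[0, 0, 11], [0, 0, 0], -0.42]
    - [[0, 0, 12.5], [0, 0, 0], -0.42]
    - [[0, 0, 13.6], [0, 0, 0], -0.42]
    - [[0, 0, 13.6], [0, 0, 0], -0.42]
    - [[0, 0, 13.6], [0, 0, 0], -0.42]
    - [[0, 0, 13.6], [0, 0, 0], 0.6]
    - [[0, 0, 13.6], [0, 0, 0], 0.6]
    - [[0, 0, 13.6], [0, 0, 0], 0.6]
    - [[0, 0, 13.6], [0, 0, 0], 0.6]
    - [[0, 0, 13.6], [0, 0, 0], 0.6]
    - [[0, 0, 13.6], [0, 0, 0], 0.6]
    - [[0, 0, 13.6], [0, 0, 0], 0.6]
    - [[0, 0, 13.6], [0, 0, 0], 0.6]
  grip_force: 25

```text
time_s: 3.35
tcp_pos: [571.0, -35.0, 35.5]
orientation: [179.9, -0.1, 63.0]
force: [-1.1, 0.7, 6.6]
opening: 46.0
grasp_force: 24.9
```

Run:
```python
from h import *
# pack long axis (tool x axis offset 12mm): place pack centre over tray centre, yaw ~ 0 => tool x ~ 0deg(ψ=2)
go([(570,-35,170,63),(497,412,170,2),(497,412,32,2)])
```

```text
at [571.  -35.   35.5] [ 1.799e+02 -1.000e-01  6.300e+01] t 3.4 open 46.0 F [-1.1  0.7  6.6] j7 -3.0
[-0.04, -0.07, -13.45] [0.1, -0.1, -0.0] rows 4
[36.48, -26.87, -13.45] [0.0, -0.1, 61.0] rows 11
[36.46, -26.89, 0.35] [0.0, -0.1, 61.0] rows 4
```

Request:
jog_arm:
  plan:
    - [[0, 0, -2], [0, 0, 0], 0.6]
    - [[0, 0, -5], [0, 0, 0], 0.6]
    - [[0, 0, -9], [0, 0, 0], 0.6]
    - [[0, 0, -12], [0, 0, 0], 0.6]
    - [[0, 0, -13], [0, 0, 0], 0.6]
    - [[3, -2, -13.45], [0, 0, 5], 0.6]
    - [[6, -4.5, -13.45], [0, 0, 10], 0.6]
    - [[9, -6.6, -13.45], [0, 0, 16], 0.6]
    - [[12, -9, -13.45], [0, 0, 22], 0.6]
    - [[15, -11, -13.45], [0, 0, 27], 0.6]
    - [[18, -13.3, -13.45], [0, 0, 32], 0.6]
    - [[21, -15.5, -13.45], [0, 0, 37], 0.6]
    - [[24, -17.7, -13.45], [0, 0, 42], 0.6]
    - [[27, -19.9, -13.45], [0, 0, 47], 0.6]
    - [[30, -22.1, -13.45], [0, 0, 52], 0.6]
    - [[33, -24.3, -13.45], [0, 0, 57], 0.6]
    - [[35.5, -26.2, -13.45], [0, 0, 61], 0.6]
    - [[36.48, -26.87, -13.45], [0, 0, 61], 0.6]
    - [[36.48, -26.87, -13.45], [0, 0, 61], 0.6]
    - [[36.48, -26.87, -13.45], [0, 0, 61], 0.6]

```text
time_s: 5.02
tcp_pos: [496.1, 411.8, 168.2]
orientation: [179.9, 0.0, 2.1]
force: [1.2, -0.3, -2.5]
opening: 45.8
grasp_force: 24.9
```

Request:
jog_arm:
  plan:
    - [[0, 0, 3], [0, 0, 0], 0.6]
    - [[0, 0, 6.5], [0, 0, 0], 0.6]
    - [[0, 0, 10], [0, 0, 0], 0.6]
    - [[0, 0, 12.3], [0, 0, 0], 0.6]
    - [[0, 0, 13.2], [0, 0, 0], 0.6]
    - [[0, 0, 13.6], [0, 0, 0], 0.6]
    - [[0, 0, 13.6], [0, 0, 0], 0.6]
    - [[0, 0, 13.6], [0, 0, 0], -0.3]
    - [[0, 0, 13.6], [0, 0, 0], -0.3]
    - [[0, 0, 13.6], [0, 0, 0], -0.3]
    - [[0, 0, 13.6], [0, 0, 0], -0.3]
    - [[0, 0, 10], [0, 0, 0], -0.3]
    - [[0, 0, 6], [0, 0, 0], -0.3]
    - [[0, 0, 2], [0, 0, 0], -0.3]
    - [[0, 0, 0], [0, 0, 0], -0.3]
    - [[0, 0, 0], [0, 0, 0], -0.3]

```text
time_s: 6.35
tcp_pos: [498.8, 413.0, 174.5]
orientation: [-179.7, -0.3, 2.0]
force: [-0.1, 0.5, -0.5]
opening: 60.5
grasp_force: 0.0
```

Run:
```python
from h import *
s=get_image("scene"); cv2.imwrite("pics/s3.png",cv2.resize(s["img"][200:400,200:560,::-1],None,fx=2,fy=2))
for n,c in dict(red=([0,150,90],[4,255,255],34,(395,275,455,325)),green=([45,90,50],[80,255,255],34,(415,230,470,278)),yellow=([20,100,90],[33,255,255],34,(370,220,425,262)),pack=([95,90,110],[112,255,255],30,(450,260,550,360))).items(): print(n,blobs(s,*c)[:1])
go([(548.5,279.2,150,102),(548.5,279.2,40,102)])
```

```text
red [{'n': 57, 'px': [424.8, 314.8], 'mean': [571.4000244140625, 284.79998779296875], 'rect': [569.7, 282.9, 31.3, 13.0, 102.8], 'pca': 103.6}]
green [{'n': 214, 'px': [441.2, 255.1], 'mean': [416.0, 266.70001220703125], 'rect': [414.9, 267.0, 53.4, 34.6, 173.1], 'pca': 172.5}]
yellow [{'n': 276, 'px': [395.4, 242.6], 'mean': [426.8999938964844, 166.5], 'rect': [426.0, 165.4, 58.2, 40.2, 158.2], 'pca': 161.0}]
pack [{'n': 775, 'px': [499.2, 306.2], 'mean': [485.20001220703125, 410.29998779296875], 'rect': [485.9, 410.1, 88.0, 44.0, 3.5], 'pca': 3.7}]
at [497.6 412.8 172. ] [-179.8   -0.2    2. ] t 6.4 open 60.4 F [-0.1  1.2 -0.1] j7 -94.0
[4.61, 13.54, 2.17] [0.0, -0.3, -100.0] rows 14
[4.57, 13.58, 13.17] [0.0, -0.3, -100.0] rows 3
```

View pics/s3.png

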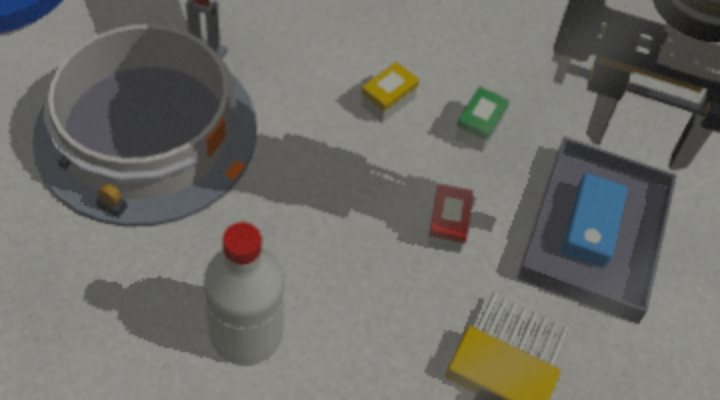

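Request:
jog_arm:
  plan:
    - [[0.5, 1.5, 1], [0, 0, -7.1], -0.72]
    - [[1, 3, 2], [0, 0, -14.2], -0.72]
    - [[1.5, 4.5, 2.2], [0, 0, -21.3], -0.72]
    - [[2, 6, 2.2], [0, 0, -28.4], -0.72]
    - [[2.5, 7.5, 2.2], [0, 0, -35.5], -0.72]
    - [[3, 9, 2.2], [0, 0, -42.6], -0.72]
    - [[3.5, 10.5, 2.2], [0, 0, -49.7], -0.72]
    - [[4, 12, 2.2], [0, 0, -56.8], -0.72]
    - [[4.3, 13, 2.2], [0, 0, -63.9], -0.72]
    - [[4.6, 13.54, 2.2], [0, 0, -71], -0.72]
    - [[4.6, 13.54, 2.2], [0, 0, -78], -0.72]
    - [[4.6, 13.54, 2.2], [0, 0, -85], -0.72]
    - [[4.6, 13.54, 2.2], [0, 0, -92], -0.72]
    - [[4.6, 13.54, 2.2], [0, 0, -97], -0.72]
    - [[4.6, 13.54, 2.2], [0, 0, -100], -0.72]
    - [[4.6, 13.54, 4], [0, 0, -100], -0.72]
    - [[4.6, 13.54, 6], [0, 0, -100], -0.72]
    - [[4.6, 13.54, 7], [0, 0, -100], -0.72]
    - [[4.6, 13.54, 7], [0, 0, -100], -0.72]
    - [[4.6, 13.54, 7], [0, 0, -100], -0.72]

```text
time_s: 8.07
tcp_pos: [546.9, 278.0, 98.4]
orientation: [-179.9, 0.0, 102.0]
force: [0.4, 0.3, 1.1]
opening: 79.8
grasp_force: 0.0
```

Run:
```python
from h import *
go([(548.5,279.2,27,102),(548.5,279.2,150,102),(622,-56.7,150,-3),(622,-56.7,36,-3)])
```

```text
at [546.9 278.   98.4] [-179.9    0.   102. ] t 8.1 open 79.8 F [0.4 0.3 1.1] j7 -6.0
[0.09, 0.2, 7.14] [-0.1, 0.0, -0.0] rows 2
[0.08, 0.18, -5.16] [-0.1, 0.0, -0.0] rows 3
[-34.3, 0.39, -5.14] [-0.0, 0.1, 105.0] rows 15
[-34.3, 0.41, 6.26] [-0.0, 0.1, 105.0] rows 3
```

Request:
jog_arm:
  plan:
    - [[0.1, 0.2, 2], [0, 0, 0], -0.72]
    - [[0.1, 0.2, 4], [0, 0, 0], -0.72]
    - [[0.1, 0.2, 5.8], [0, 0, 0], -0.72]
    - [[0.1, 0.2, 6.8], [0, 0, 0], -0.72]
    - [[0.1, 0.2, 7], [0, 0, 0], -0.72]
    - [[0.1, 0.2, 7], [0, 0, 0], -0.72]
    - [[0.1, 0.2, 7], [0, 0, 0], 0.5]
    - [[0.1, 0.2, 7], [0, 0, 0], 0.5]
    - [[0.1, 0.2, 7], [0, 0, 0], 0.5]
    - [[0.1, 0.2, 7], [0, 0, 0], 0.5]
    - [[0.1, 0.2, 7], [0, 0, 0], 0.5]
    - [[0.1, 0.2, 7], [0, 0, 0], 0.5]
    - [[0.1, 0.2, 7], [0, 0, 0], 0.5]
    - [[0.1, 0.2, 5], [0, 0, 0], 0.5]
    - [[0.1, 0.2, 2], [0, 0, 0], 0.5]
    - [[0.1, 0.2, -2], [0, 0, 0], 0.5]
    - [[0.1, 0.2, -5], [0, 0, 0], 0.5]
    - [[0.1, 0.2, -7], [0, 0, 0], 0.5]
    - [[0.1, 0.2, -7], [0, 0, 0], 0.5]
    - [[0.1, 0.2, -7], [0, 0, 0], 0.5]
  grip_force: 25

```text
time_s: 9.73
tcp_pos: [549.4, 280.0, 170.2]
orientation: [179.9, -0.1, 102.0]
force: [0.3, 0.0, -0.6]
opening: 55.8
grasp_force: 25.0
```

Run:
```python
from h import *
go([(622,-56.7,165,-3),(622,-56.7,36,-3)])
```

```text
at [549.4 280.  170.2] [ 1.799e+02 -1.000e-01  1.020e+02] t 9.7 open 55.8 F [ 0.3  0.  -0.6] j7 -8.0
[-34.44, 0.09, 0.49] [0.0, -0.2, 105.0] rows 15
[-34.45, 0.06, 13.39] [0.0, -0.2, 105.0] rows 4
```

Request:
jog_arm:
  plan:
    - [[-2, 0, 0], [0, 0, 7], 0.5]
    - [[-4.5, 0, 0], [0, 0, 14], 0.5]
    - [[-7, 0, 0], [0, 0, 21], 0.5]
    - [[-9.5, 0, 0], [0, 0, 28], 0.5]
    - [[-12, 0, 0], [0, 0, 35], 0.5]
    - [[-14.5, 0, 0], [0, 0, 42], 0.5]
    - [[-17, 0, 0], [0, 0, 49], 0.5]
    - [[-19.5, 0, 0], [0, 0, 56], 0.5]
    - [[-22, 0, 0], [0, 0, 63], 0.5]
    - [[-24.5, 0, 0], [0, 0, 70], 0.5]
    - [[-27, 0, 0], [0, 0, 77], 0.5]
    - [[-29.5, 0, 0], [0, 0, 84], 0.5]
    - [[-31.5, 0, 0], [0, 0, 91], 0.5]
    - [[-33, 0, 0], [0, 0, 98], 0.5]
    - [[-34.2, 0.1, 0.3], [0, 0, 105], 0.5]
    - [[-34.45, 0.1, 0.5], [0, 0, 105], 0.5]
    - [[-34.45, 0.1, 0.5], [0, 0, 105], 0.5]
    - [[-34.45, 0.1, 0.5], [0, 0, 105], 0.5]

```text
time_s: 11.23
tcp_pos: [621.0, -56.3, 162.9]
orientation: [180.0, 0.1, -2.8]
force: [1.0, -0.2, -1.0]
opening: 55.6
grasp_force: 25.0
```

Request:
jog_arm:
  plan:
    - [[0, 0, 3], [0, 0, 0], 0.5]
    - [[0, 0, 6], [0, 0, 0], 0.5]
    - [[0, 0, 9], [0, 0, 0], 0.5]
    - [[0, 0, 11.5], [0, 0, 0], 0.5]
    - [[0, 0, 12.5], [0, 0, 0], 0.5]
    - [[0, 0, 12.9], [0, 0, 0], 0.5]
    - [[0, 0, 12.9], [0, 0, 0], 0.5]
    - [[0, 0, 12.9], [0, 0, 0], -0.45]
    - [[0, 0, 12.9], [0, 0, 0], -0.45]
    - [[0, 0, 12.9], [0, 0, 0], -0.45]
    - [[0, 0, 12.9], [0, 0, 0], -0.45]
    - [[0, 0, 10], [0, 0, 0], -0.45]
    - [[0, 0, 6], [0, 0, 0], -0.45]
    - [[0, 0, 2], [0, 0, 0], -0.45]
    - [[0, 0, 0], [0, 0, 0], -0.45]
    - [[0, 0, 0], [0, 0, 0], -0.45]

```text
time_s: 12.57
tcp_pos: [623.7, -57.8, 168.8]
orientation: [180.0, -0.4, -3.0]
force: [0.4, 0.3, 0.3]
opening: 67.4
grasp_force: 0.0
```

Run:
```python
from h import *
s=get_image("scene")
print(blobs(s,[45,90,50],[80,255,255],34,(405,220,480,290))[:1],blobs(s,[20,100,90],[33,255,255],34,(360,210,425,272))[:1])
go([(415,267,165,83),(415,267,100,83),(415,267,27,83)])
```

```text
[{'n': 209, 'px': [441.2, 254.9], 'mean': [415.5, 266.5], 'rect': [415.0, 266.7, 53.2, 34.8, 172.0], 'pca': 170.2}] [{'n': 276, 'px': [395.3, 242.6], 'mean': [427.1000061035156, 166.5], 'rect': [426.0, 165.4, 58.2, 40.2, 158.2], 'pca': 160.5}]
at [622.8 -57.1 166.5] [-180.    -0.2   -3. ] t 12.6 open 67.9 F [ 0.3  0.4 -0.3] j7 -56.0
[-22.44, -31.29, 0.06] [0.2, -0.2, -86.0] rows 13
[-22.46, -31.29, 6.56] [0.2, -0.2, -86.0] rows 2
[-22.49, -31.29, 13.86] [0.2, -0.2, -86.0] rows 2
```

Request:
jog_arm:
  plan:
    - [[-1.5, -2.5, 0], [0, 0, -6], -0.72]
    - [[-3, -5, 0], [0, 0, -12], -0.72]
    - [[-5, -7.5, 0], [0, 0, -18], -0.72]
    - [[-7, -10, 0], [0, 0, -24], -0.72]
    - [[-8.5, -12.5, 0], [0, 0, -30], -0.72]
    - [[-10.5, -15, 0], [0, 0, -36], -0.72]
    - [[-12, -17.5, 0], [0, 0, -43], -0.72]
    - [[-14, -20, 0], [0, 0, -50], -0.72]
    - [[-16, -22.5, 0], [0, 0, -57], -0.72]
    - [[-18, -25, 0], [0, 0, -64], -0.72]
    - [[-19.5, -27.5, 0], [0, 0, -71], -0.72]
    - [[-21, -29.5, 0], [0, 0, -78], -0.72]
    - [[-22.2, -31, 0], [0, 0, -84], -0.72]
    - [[-22.5, -31.3, 0], [0, 0, -86], -0.72]
    - [[-22.5, -31.3, 2], [0, 0, -86], -0.72]
    - [[-22.5, -31.3, 4.5], [0, 0, -86], -0.72]
    - [[-22.5, -31.3, 6], [0, 0, -86], -0.72]
    - [[-22.5, -31.3, 6.5], [0, 0, -86], -0.72]
    - [[-22.5, -31.3, 6.5], [0, 0, -86], -0.72]
    - [[-22.5, -31.3, 6.5], [0, 0, -86], -0.72]

```text
time_s: 14.28
tcp_pos: [413.6, 266.5, 99.0]
orientation: [-180.0, 0.1, 82.9]
force: [-0.3, -0.5, -0.5]
opening: 80.1
grasp_force: 0.0
```

Run:
```python
from h import *
go([(415,267,27,83)])
s=get_image("top"); print(blobs(s,[45,90,50],[80,255,255],34,(215,270,250,305))[:1])
```

```text
at [413.6 266.5  99. ] [-1.80e+02  1.00e-01  8.29e+01] t 14.3 open 80.1 F [-0.3 -0.5 -0.5] j7 -22.0
[0.07, 0.13, 7.2] [-0.0, 0.1, -0.1] rows 2
[{'n': 85, 'px': [235.9, 288.2], 'mean': [413.20001220703125, 256.3999938964844], 'rect': [412.6, 256.4, 52.4, 11.8, 173.2], 'pca': 173.3}]
```

Request:
jog_arm:
  plan:
    - [[0.1, 0.1, 2], [0, 0, 0], -0.72]
    - [[0.1, 0.1, 4], [0, 0, 0], -0.72]
    - [[0.1, 0.1, 5.8], [0, 0, 0], -0.72]
    - [[0.1, 0.1, 6.8], [0, 0, 0], -0.72]
    - [[0.1, 0.1, 7], [0, 0, 0], -0.72]
    - [[0.1, 0.1, 7], [0, 0, 0], -0.72]
    - [[0.1, 0.1, 7], [0, 0, 0], 0.5]
    - [[0.1, 0.1, 7], [0, 0, 0], 0.5]
    - [[0.1, 0.1, 7], [0, 0, 0], 0.5]
    - [[0.1, 0.1, 7], [0, 0, 0], 0.5]
    - [[0.1, 0.1, 7], [0, 0, 0], 0.5]
    - [[0.1, 0.1, 7], [0, 0, 0], 0.5]
    - [[0.1, 0.1, 7], [0, 0, 0], 0.5]
    - [[0.1, 0.1, 5], [0, 0, 0], 0.5]
    - [[0.1, 0.1, 2], [0, 0, 0], 0.5]
    - [[0.1, 0.1, -2], [0, 0, 0], 0.5]
    - [[0.1, 0.1, -5], [0, 0, 0], 0.5]
    - [[0.1, 0.1, -7], [0, 0, 0], 0.5]
    - [[0.1, 0.1, -7], [0, 0, 0], 0.5]
    - [[0.1, 0.1, -7], [0, 0, 0], 0.5]

```text
time_s: 16.0
tcp_pos: [414.7, 268.7, 170.1]
orientation: [179.9, -0.1, 83.0]
force: [-0.2, 0.4, -0.1]
opening: 55.7
grasp_force: 25.0
```

Run:
```python
from h import *
go([(580,-54.5,165,-3),(580,-54.5,36,-3)])
```

```text
at [414.7 268.7 170.1] [ 1.799e+02 -1.000e-01  8.300e+01] t 16.0 open 55.7 F [-0.2  0.4 -0.1] j7 -26.0
[-30.08, 20.33, 0.48] [-0.0, -0.2, 86.0] rows 13
[-30.1, 20.31, 13.38] [-0.0, -0.2, 86.0] rows 4
```

Request:
jog_arm:
  plan:
    - [[-2.2, 1.5, 0], [0, 0, 6], 0.5]
    - [[-4.5, 3, 0], [0, 0, 12], 0.5]
    - [[-6.8, 4.6, 0], [0, 0, 18], 0.5]
    - [[-9.1, 6.2, 0], [0, 0, 25], 0.5]
    - [[-11.4, 7.7, 0], [0, 0, 32], 0.5]
    - [[-13.7, 9.3, 0], [0, 0, 39], 0.5]
    - [[-16, 10.8, 0], [0, 0, 46], 0.5]
    - [[-18.3, 12.4, 0], [0, 0, 53], 0.5]
    - [[-20.6, 13.9, 0], [0, 0, 60], 0.5]
    - [[-22.9, 15.5, 0], [0, 0, 67], 0.5]
    - [[-25.2, 17, 0], [0, 0, 74], 0.5]
    - [[-27.5, 18.6, 0], [0, 0, 80], 0.5]
    - [[-29.3, 19.8, 0], [0, 0, 86], 0.5]
    - [[-30.1, 20.33, 0.5], [0, 0, 86], 0.5]
    - [[-30.1, 20.33, 0.5], [0, 0, 86], 0.5]
    - [[-30.1, 20.33, 0.5], [0, 0, 86], 0.5]
    - [[-30.1, 20.33, 0.5], [0, 0, 86], 0.5]

```text
time_s: 17.42
tcp_pos: [578.6, -54.0, 163.2]
orientation: [-180.0, 0.1, -2.8]
force: [-0.7, 0.9, -0.5]
opening: 55.7
grasp_force: 25.0
```

Request:
jog_arm:
  plan:
    - [[0, 0, 3], [0, 0, 0], 0.5]
    - [[0, 0, 6], [0, 0, 0], 0.5]
    - [[0, 0, 9], [0, 0, 0], 0.5]
    - [[0, 0, 11.5], [0, 0, 0], 0.5]
    - [[0, 0, 12.5], [0, 0, 0], 0.5]
    - [[0, 0, 12.9], [0, 0, 0], 0.5]
    - [[0, 0, 12.9], [0, 0, 0], 0.5]
    - [[0, 0, 12.9], [0, 0, 0], -0.45]
    - [[0, 0, 12.9], [0, 0, 0], -0.45]
    - [[0, 0, 12.9], [0, 0, 0], -0.45]
    - [[0, 0, 12.9], [0, 0, 0], -0.45]
    - [[0, 0, 10], [0, 0, 0], -0.45]
    - [[0, 0, 6], [0, 0, 0], -0.45]
    - [[0, 0, 2], [0, 0, 0], -0.45]
    - [[0, 0, 0], [0, 0, 0], -0.45]
    - [[0, 0, 0], [0, 0, 0], -0.45]

```text
time_s: 18.75
tcp_pos: [581.5, -56.0, 168.5]
orientation: [-180.0, -0.4, -3.0]
force: [0.3, -0.3, -0.1]
opening: 67.6
grasp_force: 0.0
```

Run:
```python
from h import *
s=get_image("scene")
print(blobs(s,[20,100,90],[33,255,255],34,(360,210,425,272))[:1])
cv2.imwrite("pics/s4.png",cv2.resize(s["img"][170:320,200:460,::-1],None,fx=2.5,fy=2.5))
go([(424.5,166,165,68),(424.5,166,100,68)])
```

```text
[{'n': 275, 'px': [395.3, 242.6], 'mean': [426.8999938964844, 166.5], 'rect': [426.0, 165.4, 58.2, 40.2, 158.2], 'pca': 161.1}]
at [580.7 -55.3 166.3] [-180.    -0.2   -3. ] t 18.8 open 67.3 F [-0.4  0.4 -0.4] j7 -53.0
[-16.75, -21.29, 0.07] [0.1, -0.2, -71.0] rows 10
[-16.77, -21.29, 6.57] [0.1, -0.2, -71.0] rows 2
```

View pics/s4.png

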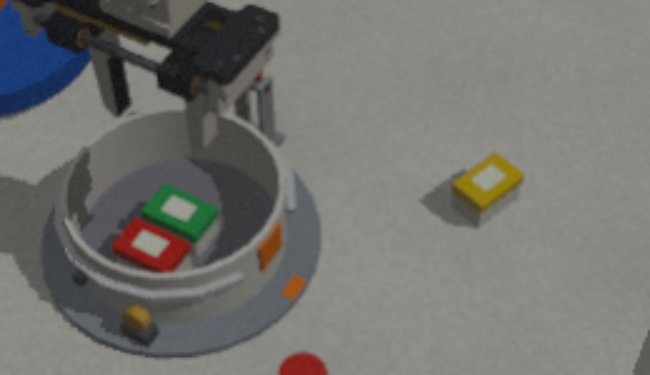

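Red and green lie flat side by side in the drum; yellow is still at about (488,182) in the crop.

Request:
jog_arm:
  plan:
    - [[-1.5, -2, 0], [0, 0, -6], -0.72]
    - [[-3, -4, 0], [0, 0, -12], -0.72]
    - [[-4.5, -6, 0], [0, 0, -18], -0.72]
    - [[-6.3, -8, 0], [0, 0, -25], -0.72]
    - [[-8, -10, 0], [0, 0, -32], -0.72]
    - [[-9.5, -12, 0], [0, 0, -39], -0.72]
    - [[-11, -14, 0], [0, 0, -46], -0.72]
    - [[-12.6, -16, 0], [0, 0, -53], -0.72]
    - [[-14.2, -18, 0], [0, 0, -60], -0.72]
    - [[-15.7, -20, 0], [0, 0, -66], -0.72]
    - [[-16.7, -21.2, 0], [0, 0, -71], -0.72]
    - [[-16.75, -21.3, 0], [0, 0, -71], -0.72]
    - [[-16.75, -21.3, 2], [0, 0, -71], -0.72]
    - [[-16.75, -21.3, 4.5], [0, 0, -71], -0.72]
    - [[-16.75, -21.3, 6], [0, 0, -71], -0.72]
    - [[-16.75, -21.3, 6.5], [0, 0, -71], -0.72]
    - [[-16.75, -21.3, 6.5], [0, 0, -71], -0.72]
    - [[-16.75, -21.3, 6.5], [0, 0, -71], -0.72]

```text
time_s: 20.3
tcp_pos: [423.7, 165.3, 99.0]
orientation: [-180.0, 0.1, 67.9]
force: [-0.1, -0.1, 0.3]
opening: 79.7
grasp_force: 0.0
```

Run:
```python
from h import *
go([(424.5,166,27,68)])
s=get_image("scene"); print(blobs(s,[20,100,90],[33,255,255],34,(360,210,425,272))[:1])
```

```text
at [423.7 165.3  99. ] [-1.80e+02  1.00e-01  6.79e+01] t 20.3 open 79.7 F [-0.1 -0.1  0.3] j7 -19.0
[0.1, 0.06, 7.2] [-0.0, 0.1, -0.1] rows 2
[{'n': 273, 'px': [395.4, 242.6], 'mean': [426.8999938964844, 166.6999969482422], 'rect': [426.1, 165.7, 58.1, 39.7, 157.9], 'pca': 162.0}]
```

Request:
jog_arm:
  plan:
    - [[0.1, 0.05, 2], [0, 0, 0], -0.72]
    - [[0.1, 0.05, 4], [0, 0, 0], -0.72]
    - [[0.1, 0.05, 5.8], [0, 0, 0], -0.72]
    - [[0.1, 0.05, 6.8], [0, 0, 0], -0.72]
    - [[0.1, 0.05, 7], [0, 0, 0], -0.72]
    - [[0.1, 0.05, 7], [0, 0, 0], -0.72]
    - [[0.1, 0.05, 7], [0, 0, 0], 0.5]
    - [[0.1, 0.05, 7], [0, 0, 0], 0.5]
    - [[0.1, 0.05, 7], [0, 0, 0], 0.5]
    - [[0.1, 0.05, 7], [0, 0, 0], 0.5]
    - [[0.1, 0.05, 7], [0, 0, 0], 0.5]
    - [[0.1, 0.05, 7], [0, 0, 0], 0.5]
    - [[0.1, 0.05, 7], [0, 0, 0], 0.5]
    - [[0.1, 0.05, 5], [0, 0, 0], 0.5]
    - [[0.1, 0.05, 2], [0, 0, 0], 0.5]
    - [[0.1, 0.05, -2], [0, 0, 0], 0.5]
    - [[0.1, 0.05, -5], [0, 0, 0], 0.5]
    - [[0.1, 0.05, -8], [0, 0, 0], 0.5]
    - [[0.1, 0.05, -8], [0, 0, 0], 0.5]
    - [[0.1, 0.05, -8], [0, 0, 0], 0.5]

```text
time_s: 22.02
tcp_pos: [424.7, 167.6, 180.6]
orientation: [179.9, -0.2, 68.1]
force: [0.8, -0.2, -0.2]
opening: 56.1
grasp_force: 25.0
```

Run:
```python
from h import *
go([(538,-52.3,175,-3),(538,-52.3,36,-3)])
```

```text
at [424.7 167.6 180.6] [179.9  -0.2  68.1] t 22.0 open 56.1 F [ 0.8 -0.2 -0.2] j7 -24.0
[-16.17, 18.72, 0.54] [-0.0, -0.2, 71.1] rows 10
[-16.21, 18.7, 14.44] [-0.0, -0.2, 71.1] rows 4
```

Request:
jog_arm:
  plan:
    - [[-1.5, 1.8, 0], [0, 0, 6], 0.5]
    - [[-3, 3.6, 0], [0, 0, 13], 0.5]
    - [[-4.6, 5.4, 0], [0, 0, 20], 0.5]
    - [[-6.2, 7.2, 0], [0, 0, 27], 0.5]
    - [[-7.8, 9, 0], [0, 0, 34], 0.5]
    - [[-9.3, 10.8, 0], [0, 0, 41], 0.5]
    - [[-10.9, 12.6, 0], [0, 0, 48], 0.5]
    - [[-12.4, 14.4, 0], [0, 0, 55], 0.5]
    - [[-14, 16.2, 0], [0, 0, 62], 0.5]
    - [[-15.5, 18, 0], [0, 0, 68], 0.5]
    - [[-16.1, 18.7, 0.5], [0, 0, 71.1], 0.5]
    - [[-16.17, 18.72, 0.5], [0, 0, 71.1], 0.5]
    - [[-16.17, 18.72, 0.5], [0, 0, 71.1], 0.5]
    - [[-16.17, 18.72, 0.5], [0, 0, 71.1], 0.5]

```text
time_s: 23.18
tcp_pos: [536.3, -52.1, 173.3]
orientation: [-180.0, 0.1, -2.9]
force: [-0.9, -0.2, -0.4]
opening: 55.7
grasp_force: 25.0
```

Request:
jog_arm:
  plan:
    - [[0, 0, 3], [0, 0, 0], 0.5]
    - [[0, 0, 6.5], [0, 0, 0], 0.5]
    - [[0, 0, 10], [0, 0, 0], 0.5]
    - [[0, 0, 12.5], [0, 0, 0], 0.5]
    - [[0, 0, 13.5], [0, 0, 0], 0.5]
    - [[0, 0, 13.9], [0, 0, 0], 0.5]
    - [[0, 0, 13.9], [0, 0, 0], 0.5]
    - [[0, 0, 13.9], [0, 0, 0], -0.45]
    - [[0, 0, 13.9], [0, 0, 0], -0.45]
    - [[0, 0, 13.9], [0, 0, 0], -0.45]
    - [[0, 0, 13.9], [0, 0, 0], -0.45]
    - [[0, 0, 11], [0, 0, 0], -0.45]
    - [[0, 0, 7], [0, 0, 0], -0.45]
    - [[0, 0, 3], [0, 0, 0], -0.45]
    - [[0, 0, 0], [0, 0, 0], -0.45]
    - [[0, 0, 0], [0, 0, 0], -0.45]

```text
time_s: 24.52
tcp_pos: [539.3, -53.9, 179.0]
orientation: [-180.0, -0.4, -3.1]
force: [1.5, 0.1, 0.7]
opening: 67.5
grasp_force: 0.0
```

Run:
```python
from h import *
go([(538,-52,230,-3),(458,-352,230,12.4),(458,-352,120,12.4),(458,-352,65,12.4)])
```

```text
at [539.3 -53.9 179. ] [-180.    -0.4   -3.1] t 24.5 open 67.5 F [1.5 0.1 0.7] j7 -51.0
[-0.11, -0.18, -5.1] [-0.0, -0.4, -0.1] rows 2
[-6.48, 30.21, -5.15] [0.0, -0.4, -15.5] rows 8
[-6.55, 30.21, 5.85] [0.0, -0.4, -15.5] rows 3
[-6.59, 30.21, 11.35] [0.0, -0.4, -15.5] rows 2
```

Request:
jog_arm:
  plan:
    - [[0, 0, -3], [0, 0, 0], -0.5]
    - [[0, 0, -5.5], [0, 0, 0], -0.5]
    - [[-0.6, 3, -5.5], [0, 0, -2], -0.5]
    - [[-1.2, 6, -5.5], [0, 0, -4], -0.5]
    - [[-2, 9.5, -5.5], [0, 0, -6], -0.5]
    - [[-2.7, 13, -5.5], [0, 0, -8], -0.5]
    - [[-3.5, 16.5, -5.5], [0, 0, -10], -0.5]
    - [[-4.2, 20, -5.5], [0, 0, -12], -0.5]
    - [[-5, 23.5, -5.5], [0, 0, -14], -0.5]
    - [[-5.7, 27, -5.5], [0, 0, -15.4], -0.5]
    - [[-6.3, 29.5, -4], [0, 0, -15.4], -0.5]
    - [[-6.42, 30.35, -1], [0, 0, -15.4], -0.5]
    - [[-6.42, 30.35, 2], [0, 0, -15.4], -0.5]
    - [[-6.42, 30.35, 4.5], [0, 0, -15.4], -0.5]
    - [[-6.42, 30.35, 5.5], [0, 0, -15.4], -0.5]
    - [[-6.42, 30.35, 5.5], [0, 0, -15.4], -0.5]
    - [[-6.42, 30.35, 5.5], [0, 0, -15.4], -0.5]
    - [[-6.42, 30.35, 5.5], [0, 0, -15.4], -0.5]

```text
time_s: 26.02
tcp_pos: [457.3, -353.2, 120.3]
orientation: [179.9, -0.1, 12.3]
force: [-0.5, -0.5, -0.5]
opening: 69.9
grasp_force: 0.0
```

Run:
```python
from h import *
go([(458,-352,65,12.4)])
d=get_image("top"); s=get_image("scene")
v=np.hstack([cv2.resize(s["img"][170:320,180:330,::-1],(400,400)),cv2.resize(d["img"][175:295,300:420,::-1],(400,400))]); cv2.imwrite("pics/v5.png",v)
print(rimfit(d,(580,-54.5)))
```

```text
at [ 457.3 -353.2  120.3] [ 1.799e+02 -1.000e-01  1.230e+01] t 26.0 open 69.9 F [-0.5 -0.5 -0.5] j7 -7.0
[0.09, -0.11, 5.53] [0.1, -0.1, -0.1] rows 2
[581.53487793 -53.31320411]
```

View pics/v5.png

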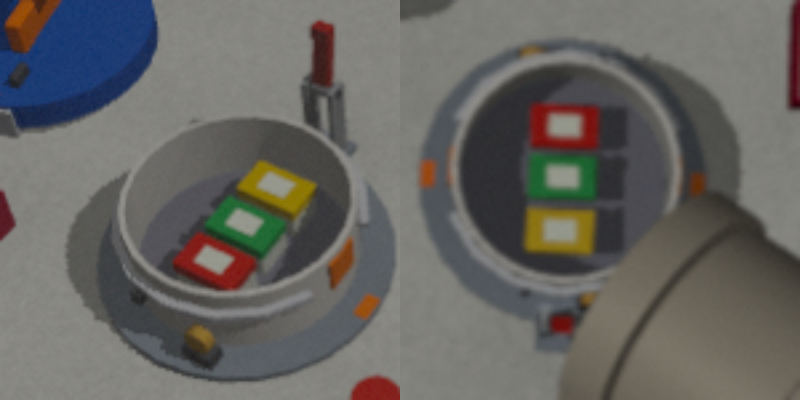

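The three boxes lie flat side by side in the drum and the latch still stands up (560,322). Next is gripping the lid.

Request:
jog_arm:
  plan:
    - [[0.1, -0.1, 2], [0, 0, 0], -0.5]
    - [[0.1, -0.1, 4], [0, 0, 0], -0.5]
    - [[0.1, -0.1, 5.2], [0, 0, 0], -0.5]
    - [[0.1, -0.1, 5.5], [0, 0, 0], -0.5]
    - [[0.1, -0.1, 5.5], [0, 0, 0], -0.5]
    - [[0.1, -0.1, 5.5], [0, 0, 0], 0.2]
    - [[0.1, -0.1, 5.5], [0, 0, 0], 0.6]
    - [[0.1, -0.1, 5.5], [0, 0, 0], 1]
    - [[0.1, -0.1, 5.5], [0, 0, 0], 1]
    - [[0.1, -0.1, 5.5], [0, 0, 0], 1]
    - [[0.1, -0.1, 5.5], [0, 0, 0], 1]
    - [[0.1, -0.1, 5.5], [0, 0, 0], 1]
    - [[0.1, -0.1, 5.5], [0, 0, 0], 1]
    - [[0.1, -0.1, 5.5], [0, 0, 0], 1]
    - [[0.1, -0.1, 5.5], [0, 0, 0], 1]
  grip_force: 60

```text
time_s: 27.37
tcp_pos: [457.6, -351.9, 64.1]
orientation: [180.0, 0.0, 12.3]
force: [-0.4, -2.0, -0.0]
opening: 15.8
grasp_force: 60.0
```

Run:
```python
from h import *
s=read_state();print(s["grasp_force"])
go([(458,-352,235,12.4),(580.2,-54.6,235,87),(580.2,-54.6,120,87)])
```

```text
59.97197091579437
at [ 457.6 -351.9   64.1] [180.    0.   12.3] t 27.4 open 15.8 F [-0.4 -2.  -0. ] j7 -3.0
[0.04, 0.03, -17.09] [0.0, 0.0, -0.1] rows 5
[18.31, -26.43, -17.1] [0.0, 0.0, -74.7] rows 11
[18.31, -26.44, -5.6] [0.0, 0.0, -74.7] rows 3
```

Request:
jog_arm:
  plan:
    - [[0, 0, -2], [0, 0, 0], 1]
    - [[0, 0, -5], [0, 0, 0], 1]
    - [[0, 0, -9], [0, 0, 0], 1]
    - [[0, 0, -13], [0, 0, 0], 1]
    - [[0, 0, -16], [0, 0, 0], 1]
    - [[0.7, -1, -17.1], [0, 0, -4], 1]
    - [[2.1, -3, -17.1], [0, 0, -9], 1]
    - [[3.8, -5.5, -17.1], [0, 0, -15], 1]
    - [[5.5, -8, -17.1], [0, 0, -21], 1]
    - [[7.3, -10.5, -17.1], [0, 0, -28], 1]
    - [[9, -13, -17.1], [0, 0, -35], 1]
    - [[10.7, -15.5, -17.1], [0, 0, -42], 1]
    - [[12.5, -18, -17.1], [0, 0, -49], 1]
    - [[14.2, -20.5, -17.1], [0, 0, -56], 1]
    - [[15.9, -23, -17.1], [0, 0, -63], 1]
    - [[17.3, -25, -17.1], [0, 0, -69], 1]
    - [[18.1, -26.2, -17.1], [0, 0, -73], 1]
    - [[18.3, -26.43, -17.1], [0, 0, -74.7], 1]
    - [[18.3, -26.43, -17.1], [0, 0, -74.7], 1]
    - [[18.3, -26.43, -17.1], [0, 0, -74.7], 1]

```text
time_s: 29.03
tcp_pos: [579.1, -55.4, 234.7]
orientation: [-179.9, 0.0, 86.8]
force: [-0.4, -0.5, -4.5]
opening: 15.5
grasp_force: 60.0
```

Run:
```python
from h import *
d=get_image("top"); s=get_image("scene")
go([(580.2,-54.6,235,87),(580.2,-54.6,112,87)])
h=read_state()["tcp_pos"][2]-65
print("h",h,blobs(d,[100,180,30],[125,255,255],38+h,(250,120,450,320))[:1],blobs(d,[3,120,90],[18,255,255],40+h,(270,150,430,300))[:4])
v=np.hstack([cv2.resize(s["img"][120:320,180:380,::-1],(400,400)),cv2.resize(d["img"][155:305,275:425,::-1],(400,400))]); cv2.imwrite("pics/v6.png",v)
```

```text
at [579.2 -56.  235. ] [-180.     0.    86.8] t 29.1 open 15.7 F [-0.2  0.4 -4.4] j7 12.0
[0.14, 0.09, -0.0] [-0.0, 0.0, -0.2] rows 1
[0.15, 0.1, 12.3] [-0.0, 0.0, -0.2] rows 3
h 169.9721649983869 [{'n': 515, 'px': [319.0, 209.4], 'mean': [600.0999755859375, 26.200000762939453], 'rect': [599.8, 28.6, 143.0, 36.6, 161.6], 'pca': 166.9}] [{'n': 18, 'px': [307.1, 227.9], 'mean': [554.0, 55.20000076293945], 'rect': [555.1, 54.3, 12.4, 7.3, 0.0], 'pca': 17.5}, {'n': 16, 'px': [311.5, 215.5], 'mean': [584.7000122070312, 44.5], 'rect': [584.7, 44.5, 7.5, 7.3, 179.9], 'pca': 8.2}, {'n': 10, 'px': [392.8, 219.5], 'mean': [573.9000244140625, -154.1999969482422], 'rect': [573.9, -154.7, 7.5, 4.9, 178.9], 'pca': 178.0}]
```

View pics/v6.png

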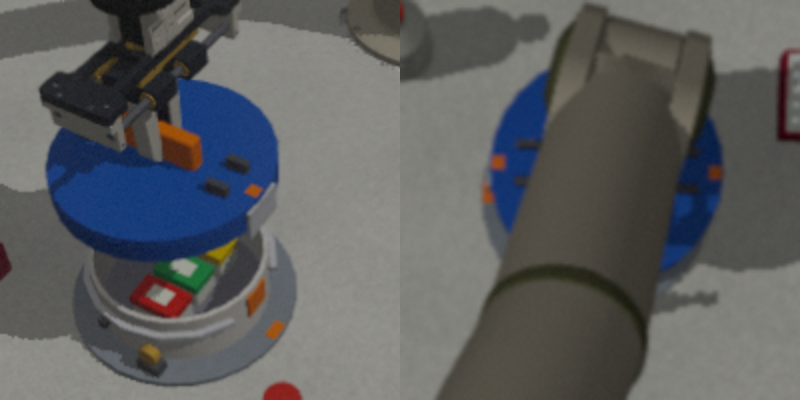

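The lid hangs level over the drum, its marks on the line of the orange gaps (angle 86.9°).

Request:
jog_arm:
  plan:
    - [[0.13, 0.15, 3], [0, 0, 0], 1]
    - [[0.13, 0.15, 6], [0, 0, 0], 1]
    - [[0.13, 0.15, 8.5], [0, 0, 0], 1]
    - [[0.13, 0.15, 10], [0, 0, 0], 1]
    - [[0.13, 0.15, 10.8], [0, 0, 0], 1]
    - [[0.13, 0.15, 11.2], [0, 0, 0], 1]
    - [[0.13, 0.15, 11.5], [0, 0, 0], 1]
    - [[0.13, 0.15, 11.8], [0, 0, 0], 1]
    - [[0.13, 0.15, 12.1], [0, 0, 0], 1]
    - [[0.13, 0.15, 12.4], [0, 0, 0], 1]
    - [[0.13, 0.15, 12.6], [0, 0, 0], 1]
    - [[0.13, 0.15, 12.6], [0, 0, 0], 1]
    - [[0.13, 0.15, 12.6], [0, 0, 0], 1]

```text
time_s: 30.22
tcp_pos: [581.6, -53.3, 109.2]
orientation: [180.0, 0.0, 87.0]
force: [-0.6, -0.8, -4.1]
opening: 15.7
grasp_force: 60.0
```

Request:
jog_arm:
  plan:
    - [[0, 0, 0.2], [0, 0, 0], 1]
    - [[0, 0, 0.3], [0, 0, 0], 1]
    - [[0, 0, 0.4], [0, 0, 0], 1]
    - [[0, 0, 0.5], [0, 0, 0], 1]
    - [[0, 0, 0.55], [0, 0, 0], 1]
    - [[0, 0, 0.6], [0, 0, 0], 1]
    - [[0, 0, 0.6], [0, 0, 0], 1]
    - [[0, 0, 0.6], [0, 0, 0], 1]

```text
time_s: 30.88
tcp_pos: [581.6, -53.3, 104.1]
orientation: [180.0, -0.0, 87.0]
force: [-2.8, -0.2, 9.1]
opening: 15.6
grasp_force: 60.0
```

Request:
jog_arm:
  plan:
    - [[0, 0, -0.1], [0, 0, 3], 1]
    - [[0, 0, -0.1], [0, 0, 8], 1]
    - [[0, 0, -0.1], [0, 0, 13], 1]
    - [[0, 0, -0.1], [0, 0, 18], 1]
    - [[0, 0, -0.1], [0, 0, 23], 1]
    - [[0, 0, -0.1], [0, 0, 28], 1]
    - [[0, 0, -0.1], [0, 0, 33], 1]
    - [[0, 0, -0.1], [0, 0, 38], 1]
    - [[0, 0, -0.1], [0, 0, 43], 1]
    - [[0, 0, -0.1], [0, 0, 48], 1]
    - [[0, 0, -0.1], [0, 0, 53], 1]
    - [[0, 0, -0.1], [0, 0, 58], 1]
    - [[0, 0, -0.1], [0, 0, 63], 1]
    - [[0, 0, -0.1], [0, 0, 67], 1]
    - [[0, 0, -0.1], [0, 0, 70], 1]
    - [[0, 0, -0.1], [0, 0, 72], 1]
    - [[0, 0, -0.1], [0, 0, 72], 1]

```text
time_s: 32.3
tcp_pos: [582.2, -53.2, 104.3]
orientation: [180.0, -0.0, 14.9]
force: [-0.5, -1.2, -0.5]
opening: 15.6
grasp_force: 60.0
```

Run:
```python
from h import *
s=read_state();print(s["tcp_pos"],s["orientation"],s["force"],s["ft_torque"],s["joint_positions"],s["opening"])
```

```text
[582.16156763 -53.18637535 104.34513219] [ 1.79963720e+02 -4.71466974e-02  1.49407159e+01] [-0.53352526 -1.23728704 -0.52113292] [-0.08691334  0.16116391  0.0281307 ] [-24.26519986  40.96427562  37.35325137 118.20098678 -43.53271739
  35.24654143 -31.58459597] 15.634643579998956
```

Request:
jog_arm:
  plan:
    - [[0, 0, 0], [0, 0, 3], 1]
    - [[0, 0, 0], [0, 0, 6], 1]
    - [[0, 0, 0], [0, 0, 8], 1]
    - [[0, 0, 0], [0, 0, 10], 1]
    - [[0, 0, 0], [0, 0, 12], 1]
    - [[0, 0, 0], [0, 0, 14], 1]
    - [[0, 0, 0], [0, 0, 16], 1]
    - [[0, 0, 0], [0, 0, 17], 1]
    - [[0, 0, 0], [0, 0, 18], 1]
    - [[0, 0, 0], [0, 0, 19], 1]
    - [[0, 0, 0], [0, 0, 19], 1]
    - [[0, 0, 0], [0, 0, 19], 1]

```text
time_s: 33.3
tcp_pos: [581.4, -53.5, 104.2]
orientation: [180.0, 0.0, -3.9]
force: [-3.2, -2.9, 1.0]
opening: 15.7
grasp_force: 60.2
```

Run:
```python
from h import *
s=read_state();print(s["tcp_pos"],s["orientation"],s["force"],s["ft_torque"],s["opening"])
d=get_image("top"); x=get_image("scene")
v=np.hstack([cv2.resize(x["img"][170:320,180:330,::-1],(400,400)),cv2.resize(d["img"][165:295,285:415,::-1],(400,400))]); cv2.imwrite("pics/v7.png",v)
```

```text
[581.40432596 -53.51127368 104.1753789 ] [ 1.79975530e+02  1.54540192e-02 -3.94745209e+00] [-3.20837778 -2.93772217  0.97555069] [-0.34908327  0.68563534  0.62245008] 15.663791707888596
```

View pics/v7.png

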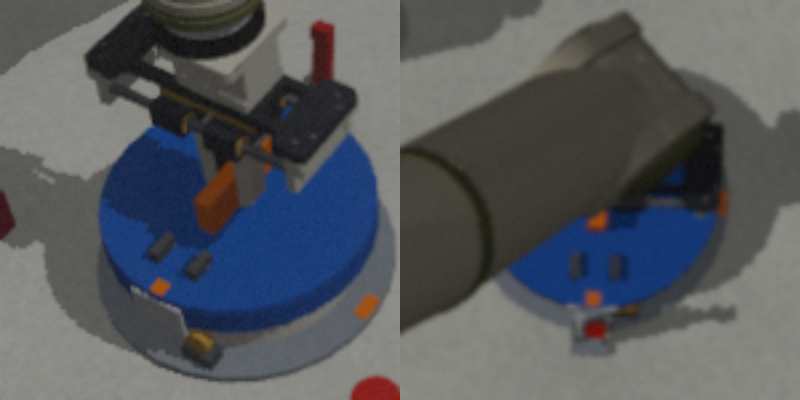

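Request:
jog_arm:
  plan:
    - [[0, 0, 0], [0, 0, 1], 1]
    - [[0, 0, 0], [0, 0, 1], 1]
    - [[0, 0, 0], [0, 0, 0], 1]
    - [[0, 0, 0], [0, 0, -1.5], 1]
    - [[0, 0, 0], [0, 0, -3], 1]
    - [[0, 0, 0], [0, 0, -3], 1]
    - [[0, 0, 0], [0, 0, -3], 1]
    - [[0, 0, 0], [0, 0, -3], 1]

```text
time_s: 34.07
tcp_pos: [581.9, -53.4, 104.2]
orientation: [180.0, -0.0, -1.1]
force: [-0.9, -2.8, -0.2]
opening: 16.0
grasp_force: 60.0
```

Run:
```python
from h import *
s=read_state();print(s["tcp_pos"],s["orientation"],s["force"],s["ft_torque"],s["opening"])
```

```text
[581.93276817 -53.38904585 104.239416  ] [ 1.79990817e+02 -3.87025440e-02 -1.06633031e+00] [-0.92935712 -2.76659808 -0.2029726 ] [-0.48602582  0.31420978 -0.08763696] 15.99026420841787
```

Request:
jog_arm:
  plan:
    - [[0, 0, 0], [0, 0, -1], 1]
    - [[0, 0, 0], [0, 0, -2], 1]
    - [[0, 0, 0], [0, 0, -2], 1]
    - [[0, 0, 0], [0, 0, -2], 1]

```text
time_s: 34.4
tcp_pos: [581.6, -52.9, 104.2]
orientation: [-180.0, 0.0, 1.0]
force: [-1.4, -0.0, 1.1]
opening: 15.4
grasp_force: 60.0
```

Run:
```python
from h import *
s=read_state();print(s["tcp_pos"],s["orientation"],s["force"],s["ft_torque"],s["opening"])
```

```text
[581.61485546 -52.88554865 104.17985566] [-1.79965965e+02  1.68129498e-03  1.01564378e+00] [-1.4415336  -0.04943116  1.14603341] [-0.02538424  0.49944754 -0.25426335] 15.352486045210773
```

Request:
jog_arm:
  plan:
    - [[0, 0, 0], [0, 0, 2], 1]
    - [[0, 0, 0], [0, 0, 4], 1]
    - [[0, 0, 0], [0, 0, 6], 1]
    - [[0, 0, 0], [0, 0, 6.5], 1]
    - [[0, 0, 0], [0, 0, 6.5], 1]
    - [[0, 0, 0], [0, 0, 6.5], 1]

```text
time_s: 34.9
tcp_pos: [581.2, -53.6, 104.2]
orientation: [179.9, 0.0, -5.3]
force: [-3.3, -3.8, 2.2]
opening: 15.8
grasp_force: 61.2
```

Run:
```python
from h import *
s=read_state();print(s["tcp_pos"],s["orientation"],s["force"],s["ft_torque"],s["opening"])
```

```text
[581.20267047 -53.5624154  104.15326985] [ 1.79935918e+02  4.71666377e-02 -5.32713404e+00] [-3.267759   -3.84498244  2.18727195] [-0.58889592  0.77882109  1.05633236] 15.825718139480946
```

Request:
jog_arm:
  plan:
    - [[0, 0, 0], [0, 0, -1.5], 1]
    - [[0, 0, 0], [0, 0, -3], 1]
    - [[0, 0, 0], [0, 0, -3], 1]
    - [[0, 0, 0], [0, 0, -3], -0.5]
    - [[0, 0, 0], [0, 0, -3], -0.5]
    - [[0, 0, 0], [0, 0, -3], -0.5]
    - [[0, 0, 0], [0, 0, -3], -0.5]
    - [[0, 0, -2], [0, 0, -3], -0.5]
    - [[0, 0, -5], [0, 0, -3], -0.5]
    - [[0, 0, -8], [0, 0, -3], -0.5]
    - [[0, 0, -11], [0, 0, -3], -0.2]
    - [[0, 0, -13], [0, 0, -3], 0.5]
    - [[0, 0, -13], [0, 0, -3], 1]
    - [[0, 0, -13], [0, 0, -3], 1]
    - [[0, 0, -13], [0, 0, -3], 1]
    - [[0, 0, -13], [0, 0, -3], 1]
  grip_force: 20

```text
time_s: 36.23
tcp_pos: [581.1, -52.8, 233.0]
orientation: [-180.0, 0.1, -2.5]
force: [-0.0, 0.2, -1.2]
opening: 27.3
grasp_force: 0.0
```

Run:
```python
from h import *
d=get_image("top"); x=get_image("scene")
print("marks z80",blobs(d,[3,120,90],[18,255,255],80,(300,180,400,275))[:6])
print("bar",blobs(x,[3,170,110],[18,255,255],112,(230,215,310,275))[:2])
go([(500,-48,235,-3),(428,-47,235,-3),(428,-47,139,-3)])
v=np.hstack([cv2.resize(x["img"][170:320,180:330,::-1],(400,400)),cv2.resize(d["img"][165:295,285:415,::-1],(400,400))]); cv2.imwrite("pics/v8.png",v)
```

```text
marks z80 [{'n': 18, 'px': [349.6, 236.4], 'mean': [549.0999755859375, -53.900001525878906], 'rect': [550.2, -52.4, 10.8, 10.7, 179.5], 'pca': 142.6}, {'n': 16, 'px': [347.5, 261.5], 'mean': [481.79998779296875, -47.79999923706055], 'rect': [481.8, -47.8, 8.0, 8.0, 179.5], 'pca': 150.0}, {'n': 12, 'px': [389.6, 231.0], 'mean': [563.2000122070312, -161.3000030517578], 'rect': [563.3, -161.0, 16.2, 2.7, 179.0], 'pca': 178.9}]
bar [{'n': 453, 'px': [268.5, 236.5], 'mean': [588.9000244140625, -45.5], 'rect': [589.1, -45.5, 96.7, 30.2, 178.0], 'pca': 3.2}]
at [581.2 -53.1 233.1] [ 1.8e+02  1.0e-01 -2.5e+00] t 36.3 open 19.4 F [-0.1  0.2 -0.2] j7 -54.0
[-8.13, -0.16, -0.18] [0.0, 0.1, 0.5] rows 2
[-15.33, 0.06, -0.17] [0.0, 0.1, 0.5] rows 2
[-15.31, 0.06, 9.43] [0.0, 0.1, 0.5] rows 3
```

View pics/v8.png

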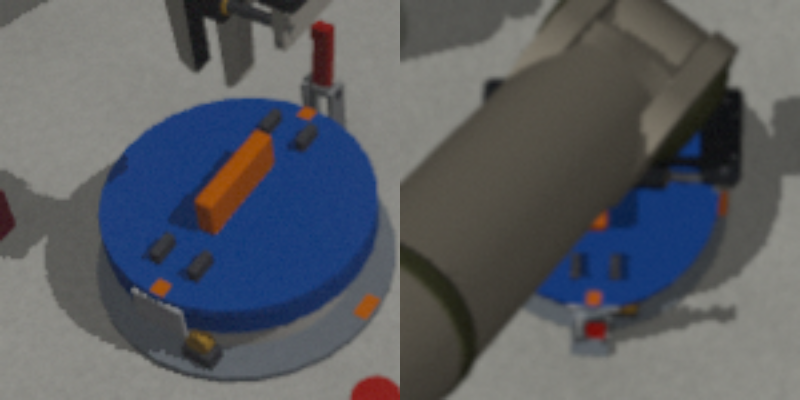

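The lid is seated with its bar pointing at the latch and its mark at (594,298), lid angle −3.4°, which matches the locked position. Next I close the latch.

Request:
jog_arm:
  plan:
    - [[-4, 0, 0], [0, 0, 0.5], 1]
    - [[-8, 0, 0], [0, 0, 0.5], 1]
    - [[-12, 0, 0], [0, 0, 0.5], 1]
    - [[-15, 0, 0], [0, 0, 0.5], 1]
    - [[-15.5, 0, 0], [0, 0, 0.5], 1]
    - [[-15.5, 0, 0], [0, 0, 0.5], 1]
    - [[-15.5, 0, 0], [0, 0, 0.5], 1]
    - [[-15.5, 0, 2.5], [0, 0, 0.5], 1]
    - [[-15.5, 0, 5], [0, 0, 0.5], 1]
    - [[-15.5, 0, 7.5], [0, 0, 0.5], 1]
    - [[-15.5, 0, 9], [0, 0, 0.5], 1]
    - [[-15.5, 0, 9.5], [0, 0, 0.5], 1]
    - [[-15.5, 0, 9.5], [0, 0, 0.5], 1]
    - [[-15.5, 0, 9.5], [0, 0, 0.5], 1]

```text
time_s: 37.5
tcp_pos: [427.8, -47.0, 139.2]
orientation: [180.0, -0.0, -3.0]
force: [0.2, 0.3, 0.5]
opening: 0.1
grasp_force: 0.0
```

Run:
```python
from h import *
go([(457.5,-47,138,-3),(488,-48.5,138,-3),(488,-48.5,112,-3)])
x=get_image("scene")
cv2.imwrite("pics/v9.png",cv2.resize(x["img"][140:260,240:360,::-1],(500,500)))
```

```text
at [427.8 -47.  139.2] [180.  -0.  -3.] t 37.5 open 0.1 F [0.2 0.3 0.5] j7 -40.0
[2.97, -0.16, 0.12] [0.0, -0.0, -0.0] rows 1
[6.02, -0.17, 0.13] [0.0, -0.0, -0.0] rows 1
[6.02, -0.17, 2.73] [0.0, -0.0, -0.0] rows 1
```

View pics/v9.png

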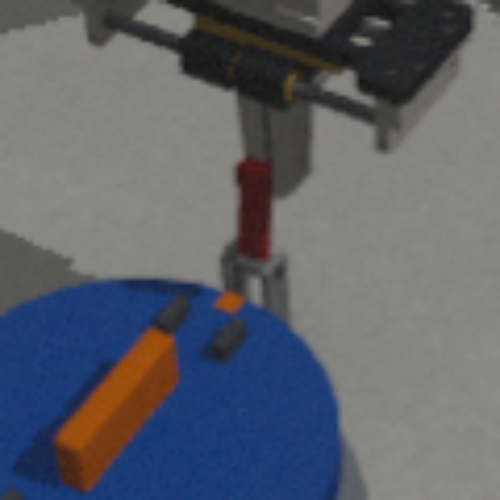

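The closed fingers are just outside the upright red arm at (252,205), so I can sweep it over the lid.

Request:
jog_arm:
  plan:
    - [[1, 0, 0], [0, 0, 0], 1]
    - [[2, 0, 0], [0, 0, 0], 1]
    - [[2.7, -0.1, 0], [0, 0, 0], 1]
    - [[3.4, -0.1, 0], [0, 0, 0], 1]
    - [[4.1, -0.1, 0], [0, 0, 0], 1]
    - [[4.8, -0.1, 0], [0, 0, 0], 1]
    - [[5.5, -0.1, 0], [0, 0, 0], 1]
    - [[6, -0.1, 0], [0, 0, 0], 1]
    - [[6, -0.1, 0.5], [0, 0, 0], 1]
    - [[6, -0.1, 1], [0, 0, 0], 1]
    - [[6, -0.1, 1.5], [0, 0, 0], 1]
    - [[6, -0.1, 2], [0, 0, 0], 1]
    - [[6, -0.1, 2.4], [0, 0, 0], 1]
    - [[6, -0.1, 2.4], [0, 0, 0], 1]

```text
time_s: 38.72
tcp_pos: [486.2, -48.6, 114.3]
orientation: [-180.0, 0.1, -3.0]
force: [-0.2, 0.6, 0.0]
opening: 0.7
grasp_force: 0.0
```

Request:
jog_arm:
  plan:
    - [[0, 0, 0.1], [0, 0, 0], 1]
    - [[0, 0, 0.2], [0, 0, 0], 1]
    - [[0, 0, 0.3], [0, 0, 0], 1]
    - [[0, 0, 0.4], [0, 0, 0], 1]
    - [[0, 0, 0.45], [0, 0, 0], 1]
    - [[0, 0, 0.45], [0, 0, 0], 1]

```text
time_s: 39.22
tcp_pos: [486.3, -48.7, 113.2]
orientation: [-179.8, -0.1, -3.1]
force: [-10.2, 4.2, 51.9]
opening: 0.7
grasp_force: 25.7
```

Run:
```python
from h import *
go([])
x=get_image("scene")
cv2.imwrite("pics/v10.png",cv2.resize(x["img"][170:270,250:350,::-1],(500,500)))
```

```text
at [486.3 -48.7 113.2] [-1.798e+02 -1.000e-01 -3.100e+00] t 39.2 open 0.7 F [-10.2   4.2  51.9] j7 -40.0
```

View pics/v10.png

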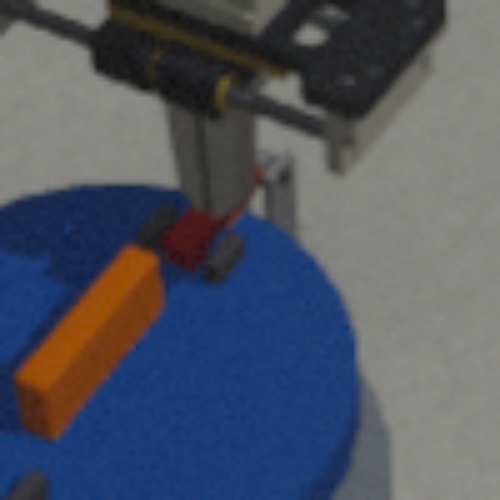

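The red arm lies between the cheeks at (190,240). The contact force shows it has bottomed out, so I back off.

Request:
jog_arm:
  plan:
    - [[0, 0, -1], [0, 0, 0], 1]
    - [[0, 0, -4], [0, 0, 0], 1]
    - [[0, 0, -8], [0, 0, 0], 1]
    - [[0, 0, -12], [0, 0, 0], 1]
    - [[-1, -4, -13], [0, 0, 0], 1]
    - [[-1, -8, -13], [0, 0, 0], 1]
    - [[-1, -12, -13], [0, 0, 0], 1]
    - [[-1, -16, -13], [0, 0, 0], 1]
    - [[-1, -20, -13], [0, 0, 0], 1]
    - [[-1, -20, -13], [0, 0, 0], 1]
    - [[-1, -20, -13], [0, 0, 0], 1]
    - [[-1, -20, -13], [0, 0, 0], 1]

```text
time_s: 40.27
tcp_pos: [486.8, 151.3, 240.5]
orientation: [180.0, 0.0, -3.0]
force: [-0.2, 0.0, -0.3]
opening: 0.3
grasp_force: 0.0
```

Run:
```python
from h import *
go([])
x=get_image("scene"); d=get_image("top")
print(blobs(d,[3,170,110],[18,255,255],112,(320,195,380,260))[:2],blobs(d,[3,120,90],[18,255,255],80,(330,180,365,268))[:4])
v=np.hstack([cv2.resize(x["img"][170:320,200:350,::-1],(400,400)),cv2.resize(d["img"][165:295,285:415,::-1],(400,400))]); cv2.imwrite("pics/v11.png",v)
```

```text
at [486.8 151.3 240.5] [180.   0.  -3.] t 40.3 open 0.3 F [-0.2  0.  -0.3] j7 -74.0
[{'n': 104, 'px': [349.2, 217.3], 'mean': [595.5999755859375, -52.099998474121094], 'rect': [595.1, -52.8, 50.6, 13.2, 179.4], 'pca': 176.9}] [{'n': 165, 'px': [349.3, 222.0], 'mean': [588.0999755859375, -53.599998474121094], 'rect': [586.8, -54.1, 78.7, 13.5, 179.5], 'pca': 178.0}, {'n': 12, 'px': [349.8, 187.7], 'mean': [682.0, -55.70000076293945], 'rect': [682.4, -55.0, 8.3, 8.1, 179.4], 'pca': 16.2}]
```

View pics/v11.png

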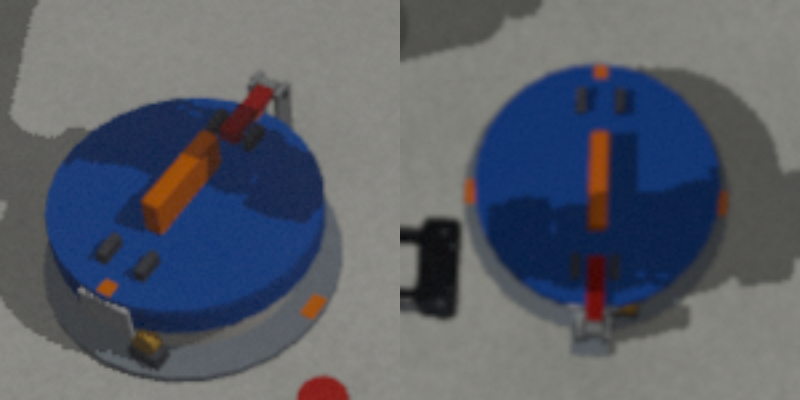

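The latch arm lies level in its catch, between the cheeks at (595,268). The lid is locked at −2.3°, against a drum angle of about −3°, and the brass plunger at (148,342) stands behind the lug. Handing in.

```bash
python3 -c "
from cell import *
print(finish_job())"
```

```text
the job is handed in; nothing more can be done
None
```

I handed the job in at about 40 s of the 210 s: the cold pack is in the tray, and the three boxes present (yellow, green, red) lie flat on the drum floor. The lid is turned to its stop and the latch lies in its catch. I felt no distinct click; I judged the lid locked from its angle and from turning torque past the plunger's 0.5 N m. The final press on the latch put 52 N on the fingertips, under the 120 N wrist limit. The 40 N limit is worded for the arm and gripper body, so I take it not to cover the fingertips.

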